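Lock the specimen chuck into the measuring stage

ROBOT

A 7-joint arm with a two-finger parallel gripper is mounted at the origin on the work surface. World frame = base frame: x ahead of the robot, y to its left, z up, the work surface at z = 0. Lengths are in m, angles in rad, forces in N, time in s.
With the tool pointing down it reaches from about 0.4 to 0.875 m from the base axis. Payload 19.3 kg.
Tool frame: the origin (TCP) lies between the finger pads; the fingertips stand 17 mm ahead of it and the grasp point (between the pads) lies 2 mm behind it; z points along the fingers, x is the direction in which the jaws open and shut, and the axes are right-handed (so a half turn about z gives the same grasp; the last joint's range is limited). The gripper opens to 85 mm and grips with 20 to 120 N. Pads are 22 mm wide; open, the fingers measure 114 mm over their backs; the gripper's body (76 mm by 85 mm) begins 54 mm behind the grasp point. The pads swing forward as they close: fully open they stand 13 mm farther back than shut.
Start: joints at [-1.175, 0.521, -0.036, 1.599, 0.021, 1.021, -0.113], TCP at [0.281, 0.558, 0.248] pointing down, gripper open.
Joint ranges: [-2.91, 2.91], [-0.3, 2.13], [-1.5, 1.42], [0.17, 2.43], [-1.26, 4.41], [0.16, 1.93], [-2.52, 2.52]. Speed limits (rad/s): [1.89, 1.89, 2.39, 2.39, 3.01, 3.01, 3.01].

INTERFACE

Orientations are given as [roll, pitch, yaw] about the fixed x, y, z axes, in that order (R = Rz(yaw) Ry(pitch) Rx(roll)).
In Python, from workcell import bot gives the robot as it stands. The module is installed in compiled form; this text tells all that it offers.
- The arm moves only by the tool arm_command, never from a script. Its argument "targets" is a list of rows, each a list of 6 numbers: the shift along the tool's x, y, z in mm, then the turn, a rotation vector about the tool's x, y, z in degrees. In form: [[x, y, z, wx, wy, wz], ...]. A call has 1 to 8 rows; each row shifts and turns the pose as measured when the row begins, along the tool's axes as they then stand; what a row does not reach is not made up. A row lasts 1/10 s, in which the tool goes at most 50 mm and 8.59 degrees, less where a joint would pass 70% of its speed; a pose out of reach is approached as far as the arm can. A call is refused whole if a number of a shift passes 50 or a number of a turn 8.59, either way. A call with a gripper value outside its range is refused whole. "grip" is the opening in per cent of the stroke, from 0 (shut) to 100 (fully open), set as the call begins (left out, the last holds). The fingers move at their own pace and stop on an object; "grip_force" is the grip in N (left out, the last holds). Time passes only in rows, so rows that do not move let the fingers close. It gives the time, the measured TCP pose, the force and the opening at its end, in the units of the state.
- bot.observe(): the state, without advancing time (a new reading comes with each control period).
- bot.grab_frame(name): name is "side" or "top" or "wrist"; returns a dict with "color" (400x640x3 uint8, red, green, blue), "depth" (400x640 float32, m along the optical axis (not along the pixel's ray), 0 where there is no reading), "fov_y" (degrees; the focal length in pixels is half the picture's height over the tangent of half this angle, whatever the lens; pixels are square), "cx", "cy" (the principal point, pixels), "R" (3x3) and "t" (3): a world point X has camera coordinates R X + t; the wrist camera has in their place "hand_eye" (4x4, takes a point from camera to tool coordinates, whose origin is the TCP and whose axes are the tool frame's). Camera axes: x right, y down, z forward; pixel columns grow to the right and rows downward; lengths in m; the calibration is good to about 2 mm. A picture is of the moment at which its call begins: read the wrist's pose just before it.
- bot.job_done(): hands the job in, once; it reports no verdict.
The state is a dict: "clock": time; "qpos": joint angles; "qd": joint speeds; "joint_efforts": joint torques, N m; "position": TCP position; "tool_rot": TCP orientation; "force": force on the tool from outside, world axes, zero at the start; "moment": the same for the moment, N m; "grip_width": finger opening in m.
Only numpy, scipy, OpenCV 4.12 (cv2) and the standard library are available. Lean on these libraries where they do the work, as an engineer would, in place of code of your own. Each camera call takes 0.05 s, during which the arm holds its last target. There are 200 camera calls.

TASK

Mount the specimen chuck in the measuring stage: lift it out of its rest ring, feel for the slot in the stage's cross-slide with its T-shaped foot and pass the foot down through it, press it down against the spring, give it a quarter turn (either way) and let the spring lift it into its lock, then let go. Feel your way gently and never force the chuck against the stage (keep well under 50 N). Leave the micrometer, the brass weight and the jar where they are.

Things in the scene. Friction and masses are not known exactly. Their poses are not given: they have to be found in the camera images.
- chuck: Specimen chuck, bare steel, 68 mm tall, 0.3 kg, upright in the rest ring. Origin: centre of the underside of its T-foot, z up. Foot: bar 32 mm along x, 10 mm along y, z 0 to 8; round shank 10 mm diameter (z 8 to 21); round flange 48 mm diameter (z 21 to 27); body (z 27 to 63). Same after a half turn. The bar runs parallel to the body's two flats. White specimen disc on top.
- chuck_grip (a point): Where to grip the chuck: on its axis, 50 mm above its origin, axes as the chuck. The body is roughly round, 44 mm along x, with two upright flats 30 mm wide and 38 mm apart along y, from 23 mm below this point to 13 mm above it.
- rest: Black plastic rest ring, fixed to the table, 30 mm high, 56 mm outside and 38 mm inside diameter; the chuck's flange lies on its rim, the foot hangs free inside. Origin: centre of its underside.
- stage: Measuring stage, fixed. Origin: centre of the base's underside, z up; yaw within 0.5 rad of the robot's axes. Grey base 120 (x) x 140 (y) mm, 38 mm high; micrometer spindle sticking out 46 mm on its -y side, below 35 mm height. On it an aluminium cross-slide, 96 mm along x, 90 mm along y, its flat slotted top 60 mm above the origin. Over 50 N between chuck and stage damages them.
- slot_mid (a point): On the cross-slide's top face, middle of the stage, axes as the stage. The slot is 40 mm along x, 13 mm along y, through an 8 mm plate. The cross-slide was left anywhere within 12 mm either way along y: this point does NOT follow it, so the slot's real y must be found by feel or roughly by eye; its x is exact. It stays put (over 80 N to shift it).
- lock (a point): 13 mm below slot_mid (does not follow the cross-slide either): height of the underside of the chuck's foot when locked; the flange is then 8 mm over the top face. The lock is a groove 13 mm wide, 3 mm deep in the plate's underside, square across the slot, into which the spring lifts the foot after a quarter turn.
- turn (a point): 18.5 mm below slot_mid (does not follow the cross-slide): where to hold the underside of the foot while turning it. It is free to turn either way from 16 to 21 mm below the top face (at 21 the flange meets the plate). A round sprung pusher lies under the slot, 12 mm below the top face: it gives from 10 N, 15 N when 10 mm down, more if pushed fast (damped).
- micrometer: Bystander: hand micrometer lying flat, about 125 mm long and 15 mm high. Origin on the spindle line near its frame. Leave it.
- weight: Bystander: brass weight with a knob, 44 mm diameter, 56 mm tall. Origin: centre of its underside. Leave it.
- jar: Bystander: clear plastic jar with a white cap, 48 mm diameter, 55 mm tall. Origin: centre of its underside. Leave it.
Things that resemble listed ones, but are neither listed nor needed, are in the scene too. What is shaped like the chuck but blue or green is not meant. What is shaped like the stage but purple is not meant.

How it is judged:
On the way, in this order (a step that is already met when the one before it is completed fails the run):
1. the chuck is lifted clear of the rest ring (height (world z) of chuck above 0.034 m), for 0.1 s.
2. the foot has passed through the slot: in line with it and at least 10 mm below the top face (x of chuck in the frame of stage between -0.006 and 0.006 m and y of chuck in the frame of stage between -0.0165 and 0.0165 m and z of chuck in the frame of stage below 0.05 m and angle between the x axis of chuck and the x axis of stage, either way round below 0.25 rad), for 0.05 s.
At the end, for the whole second after the job is handed in: Chuck upright (0.08 rad), at rest in the slot (within 6 mm along the stage's x, 16.5 mm along its y of its middle), a quarter turn across it (0.15 rad), lifted into the lock (foot's underside 11 to 14.5 mm below the top face); micrometer, weight, jar within 20 mm of their places (x of chuck in the frame of stage between -0.006 and 0.006 m and y of chuck in the frame of stage between -0.0165 and 0.0165 m and z of chuck in the frame of stage between 0.0455 and 0.049 m and angle between the x axis of chuck and the y axis of stage, either way round below 0.15 rad and angle between chuck's own z axis and vertical below 0.08 rad and linear speed of chuck below 0.02 m/s and distance of each of micrometer, weight, jar from where it was at the start of the episode below 0.02 m); the robot touches nothing.
It fails at once if the chuck is forced against the stage (more than 50 N) (contact force between chuck and stage above 50 N).
It fails at once if the micrometer is disturbed (moved more than 20 mm) (distance of micrometer from where it was at the start of the episode above 0.02 m).
It fails at once if the weight is disturbed (moved more than 20 mm) (distance of weight from where it was at the start of the episode above 0.02 m).
It fails at once if the jar is disturbed (moved more than 20 mm) (distance of jar from where it was at the start of the episode above 0.02 m).
It also fails if it takes over 72 s, if anything falls off the work surface, if the arm or the gripper's body presses on something with over 40 N, if the wrist force passes 120 N, or if a joint passes its speed limit or range.

## Working session

There is one attempt and no reset: what is moved stays moved. The work goes in short steps, Python scripts to look and compute and a tool call to move; the robot and the scene stay as the last step left them, time stands still between calls to the robot, and variables do not carry over. Pictures are saved under pics/ and viewed, about 8 in all and at most 12, crops included, and the job is handed in when it is done.

Besides the shell and the picture viewer there is one more tool, called after "Call:" as name(argument=value, ...), one argument or row to a line, values as JSON. arm_command: Moves the arm, as the interface text tells. Its arguments: {"type":"object","properties":{"targets":{"type":"array"},"grip":{"type":"number"},"grip_force":{"type":"number"}},"required":["targets"]}

```bash
mkdir -p pics; cat > h.py <<'E'
import numpy as np, cv2
from workcell import bot
def grab(n):
    s=bot.observe(); f=bot.grab_frame(n); return s,f
def save(f,name,box=None,scale=1):
    im=f["color"][...,::-1]
    if box: im=im[box[1]:box[3],box[0]:box[2]]
    cv2.imwrite("pics/"+name,cv2.resize(im,None,fx=scale,fy=scale,interpolation=cv2.INTER_CUBIC))
def cam(f,s=None):
    fl=200/np.tan(np.radians(f["fov_y"]/2))
    if "hand_eye" in f:
        from scipy.spatial.transform import Rotation as Ro
        T=np.eye(4);T[:3,:3]=Ro.from_euler("xyz",s["tool_rot"]).as_matrix();T[:3,3]=s["position"]
        M=T@np.array(f["hand_eye"]); return fl,M[:3,:3],M[:3,3]
    R=np.array(f["R"]);return fl,R.T,-R.T@np.array(f["t"])
def ray(f,uv,z,s=None):
    fl,R,c=cam(f,s); uv=np.atleast_2d(uv).astype(float)
    d=np.c_[(uv[:,0]-f["cx"])/fl,(uv[:,1]-f["cy"])/fl,np.ones(len(uv))]@R.T
    return c+d*((z-c[2])/d[:,2])[:,None]
def cloud(f,s=None):
    fl,R,c=cam(f,s); v,u=np.mgrid[:400,:640]; d=f["depth"]
    P=np.stack([(u-f["cx"])/fl*d,(v-f["cy"])/fl*d,d],-1)@R.T+c
    P[d<=0]=np.nan; return P
E
python3 - <<'E'
from h import *
print(bot.observe())
for n in("top","side"):
    s,f=grab(n); save(f,n+"0.png",scale=1.25); print(n,f["fov_y"],f["cx"],f["cy"],cam(f)[2], (f["depth"]>0).mean())
    np.savez(n+"0.npz",P=cloud(f),c=f["color"])
E
```

```text
{'clock': 0.0, 'qpos': array([-1.17517672,  0.52203348, -0.03629966,  1.59997772,  0.02120672,
        1.02109692, -0.11278292]), 'qd': array([ 0.00091169,  0.00129783,  0.00125353,  0.00011031,  0.00079062,
       -0.00029145,  0.00093991]), 'joint_efforts': array([-3.84343411e-04, -9.27117777e+01,  1.97967589e+00, -3.69940567e+01,
        1.78228423e-02,  8.04013020e-03, -3.90676931e-06]), 'position': array([0.28063173, 0.55811257, 0.24772475]), 'tool_rot': array([3.14149323e+00, 1.12603881e-03, 1.10496268e+00]), 'force': array([-0.22713898, -0.64125447,  0.14948871]), 'moment': array([ 0.04016771, -0.0023053 ,  0.00884953]), 'grip_width': 0.085294445295579}
top 45.51414645802199 316.5483039820392 199.79697140461477 [4.67708285e-01 5.94326593e-04 1.04930762e+00] 0.99621484375
side 50.30886137455735 323.95231940225386 197.75854388761414 [0.4682721  0.73531951 0.79746662] 0.99578125
```

View pics/top0.png

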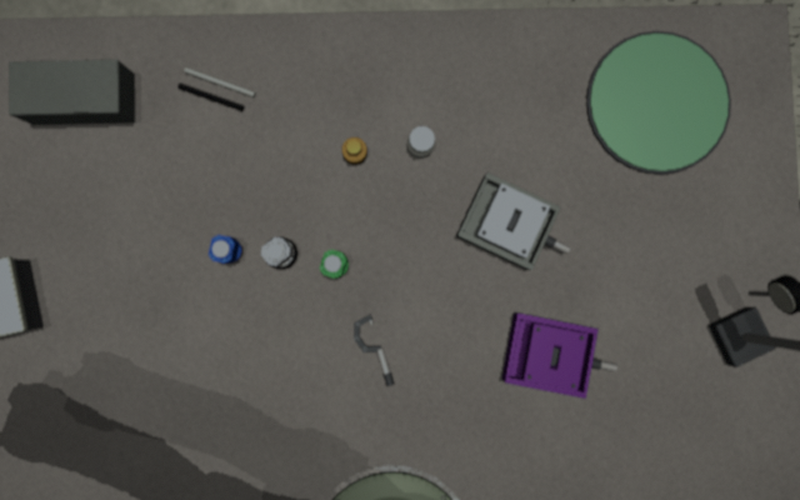

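View pics/side0.png

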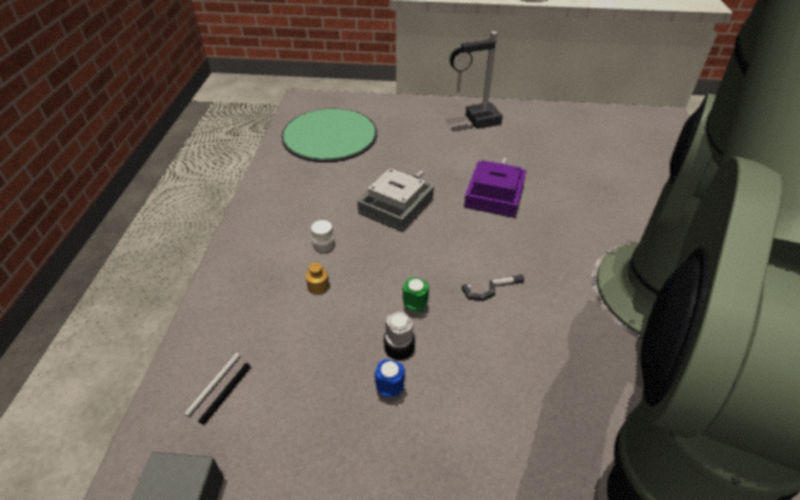

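Top view (shown at 1.25x): the bare steel chuck with a white disc, in its black ring, is at (278,252). It has blue (224,250) and green (333,264) lookalikes. The grey stage is at (510,222), with a purple lookalike at (550,357). The weight is at (355,150), the jar at (421,140) and the micrometer at (375,350).

```bash
python3 - <<'E'
from h import *
for n in("top","side"):
    s,f=grab(n);P=cloud(f)
    c=f["color"].astype(int); hsv=cv2.cvtColor(f["color"],cv2.COLOR_RGB2HSV)
    z=P[...,2]
    if n=="top":
        print("table z",np.nanmedian(z[180:220,60:120]))
        save(f,"crop1.png",(150,130,460,240),2.5)
    # slide top
    x,y=P[...,0],P[...,1]
    if n=="top": slx,sly=slice(130,225),slice(355,460)
    else: slx,sly=slice(125,190),slice(280,355)
    m=np.zeros(z.shape,np.uint8); m[slx,sly]=((z>0.053)&(z<0.068))[slx,sly]
    cn=max(cv2.findContours(m,0,2)[0],key=cv2.contourArea)
    q=ray(f,cn[:,0],0.06)[:,:2]
    r=cv2.minAreaRect((q*1000).astype(np.float32)); print(n,"slide",r,"z",np.nanmedian(z[m>0]))
    # slot: dark within slide
    g=c.sum(-1); mm=cv2.drawContours(np.zeros_like(m),[cn],-1,1,-1); mm=cv2.erode(mm,np.ones((9,9)))
    sm=((g<np.median(g[mm>0])*0.6)&(mm>0)).astype(np.uint8)
    cs=cv2.findContours(sm,0,2)[0]
    for k in cs:
        if cv2.contourArea(k)>15:
            print(" dark",cv2.boundingRect(k),cv2.minAreaRect((ray(f,k[:,0],0.06)[:,:2]*1000).astype(np.float32)))
    # base: z 0.03-0.045
    m2=np.zeros_like(m); m2[slx,sly]=((z>0.03))[slx,sly]
    cn=max(cv2.findContours(m2,0,2)[0],key=cv2.contourArea); 
    # chuck: high pts
    m3=np.zeros_like(m); a=(slice(180,225),slice(200,245)) if n=="top" else (slice(245,290),slice(300,340))
    m3[a]=((z>0.07))[a]; print(" chuck top pts",m3.sum(),np.nanmedian(P[m3>0],0),np.nanmax(z[a]))
    w=np.zeros_like(m); w[a]=((g>np.percentile(g[a],85)))[a]; cw=max(cv2.findContours(w,0,2)[0],key=cv2.contourArea)
    (u,v),rr=cv2.minEnclosingCircle(cw); print(" disc px",u,v,rr,ray(f,(u,v),0.077))
E
```

```text
table z 0.0006318435567174152
top slide ((561.2333374023438, -219.51025390625), (90.90677642822266, 97.81837463378906), 63.073402404785156) z 0.06104297195517616
 dark (406, 168, 11, 17) ((560.9170532226562, -220.4832000732422), (10.217440605163574, 36.84035873413086), 63.4003791809082)
 chuck top pts 361 [0.52100645 0.17507805 0.07588446] 0.08215003995498737
 disc px 219.5 200.5 10.79361629486084 [[0.52048781 0.17603521 0.077     ]]
side slide ((560.285400390625, -213.67701721191406), (96.55195617675781, 99.44720458984375), 63.55998611450195) z 0.0585766831753749
 chuck top pts 255 [0.51889971 0.18080546 0.07421813] 0.07941135633669028
 disc px 319.0 256.5 10.594910621643066 [[0.51821172 0.1795474  0.077     ]]
```

View pics/crop1.png

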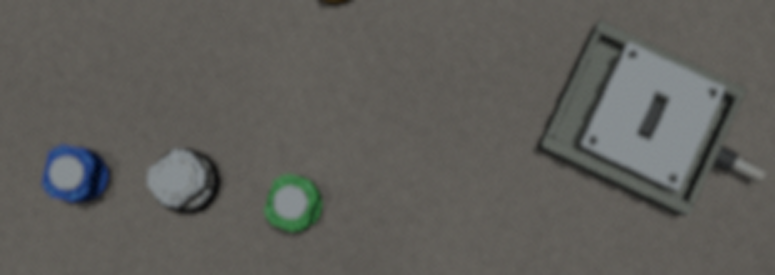

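The crop confirms the bare steel chuck between the blue and green ones, at crop (180,180), about (0.520, 0.177) in world. The grey stage's slot is at crop (653,116), about (0.561, -0.220), with a stage yaw of about -26.6°. I'm moving above the chuck.

Call:
arm_command(
  targets=[
    [-23,38,0,0,0,0],
    [-23,38,0,0,0,0],
    [-23,38,0,0,0,0],
    [-23,38,0,0,0,0],
    [-23,38,0,0,0,0],
    [-23,38,0,0,0,0],
    [-23,38,0,0,0,0],
    [-23,38,0,0,0,0],
  ],
  grip=100,
)

```text
clock: 1.0
position: [0.472, 0.2519, 0.2461]
tool_rot: [-3.139, 0.001, 1.116]
force: [0.1, 0.8, -0.1]
grip_width: 0.0853
```

```bash
python3 - <<'E'
from h import *
s,f=grab("wrist");print(s["clock"],s["position"],s["tool_rot"],np.round(f["hand_eye"],3),f["fov_y"])
E
```

```text
1.0 [0.47196349 0.2519131  0.24614445] [-3.13906620e+00  7.56341313e-04  1.11586007e+00] [[ 1.     0.    -0.     0.001]
 [-0.     0.954  0.3   -0.077]
 [ 0.    -0.3    0.954 -0.125]
 [ 0.     0.     0.     1.   ]] 59.03404158152262
```

Call:
arm_command(
  targets=[
    [-23,38,0,0,0,0],
    [-23,38,0,0,0,0],
    [0,0,0,0,0,0],
  ],
)

```text
clock: 1.35
position: [0.5236, 0.1682, 0.2463]
tool_rot: [3.141, 0.003, 1.105]
force: [-0.4, 0.3, -0.0]
grip_width: 0.0852
```

```bash
python3 - <<'E'
from h import *
s,f=grab("wrist");print(s["clock"],s["position"],s["tool_rot"])
save(f,"w1.png",scale=1.25)
P=cloud(f,s);z=P[...,2]
near=np.hypot(P[...,0]-.52,P[...,1]-.177)<.045
print("maxz",np.nanpercentile(z[near],99))
for lo,hi,pl in((.068,.074,.072),):
    m=(near&(z>.069)).astype(np.uint8)
    cn=max(cv2.findContours(m,0,2)[0],key=cv2.contourArea)
    q=ray(f,cn[:,0],.072,s)[:,:2]*1000
    print(cv2.minEnclosingCircle(q.astype(np.float32)),cv2.minAreaRect(q.astype(np.float32)),cv2.boundingRect(cn))
E
```

```text
1.35 [0.52355376 0.16816846 0.24631937] [3.14055072e+00 3.02672038e-03 1.10523083e+00]
maxz 0.3164363357364533
((720.3221435546875, 75.22373962402344), 198.0450439453125) ((674.1739501953125, 98.14273071289062), (390.7933654785156, 170.334228515625), 63.558555603027344) (135, 258, 374, 142)
```

View pics/w1.png

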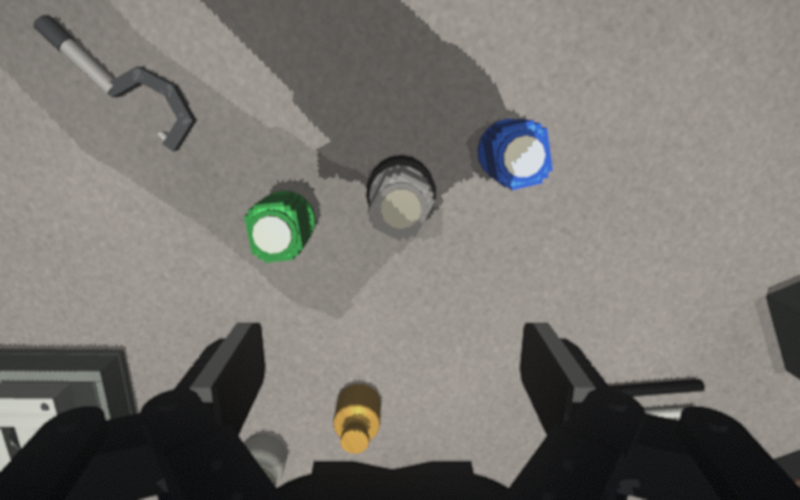

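The wrist view shows the steel chuck at (400,200), green at (278,228), blue at (518,155), and the brass weight at (357,420). I'll measure the disc and the flats' direction.

```bash
python3 - <<'E'
from h import *
s,f=grab("wrist")
P=cloud(f,s);z=P[...,2]
box=np.zeros(z.shape,bool); box[120:200,285:355]=True
top=box&(z>.060)&(z<.09)
print("z99",np.nanpercentile(z[box],[50,90,99]))
for lo,pl in((.0735,.077),(.067,.072)):
    m=(box&(z>lo)&(z<.09)).astype(np.uint8)
    cn=max(cv2.findContours(m,0,2)[0],key=cv2.contourArea)
    q=(ray(f,cn[:,0],pl,s)[:,:2]*1000).astype(np.float32)
    print(m.sum(),cv2.minEnclosingCircle(q),cv2.minAreaRect(q),cv2.boundingRect(cn))
    h=cv2.convexHull(q)[:,0]
    c=np.array(cv2.minEnclosingCircle(q)[0])
    for a in range(0,180,10):
        n=np.array([np.cos(np.radians(a)),np.sin(np.radians(a))]);d=h@n; print(a,round(d.max()-d.min(),1),end="; ")
    print()
g=cv2.createCLAHE(4,(2,2)).apply(cv2.cvtColor(f["color"][115:205,275:365],cv2.COLOR_RGB2GRAY))
cv2.imwrite("pics/w1c.png",cv2.resize(g,None,fx=6,fy=6,interpolation=cv2.INTER_CUBIC))
E
```

```text
z99 [0.02795929 0.07612905 0.07753443]
1258 ((518.5496215820312, 177.69168090820312), 17.70037269592285) ((518.5154418945312, 177.3961639404297), (34.26591110229492, 35.03335189819336), 63.49488067626953) (298, 149, 41, 41)
0 35.2; 10 35.0; 20 35.0; 30 35.0; 40 34.9; 50 34.7; 60 34.5; 70 34.6; 80 35.0; 90 35.2; 100 35.0; 110 34.9; 120 34.9; 130 34.8; 140 34.8; 150 35.2; 160 35.1; 170 35.2; 
1992 ((518.6406860351562, 177.34666442871094), 24.45012664794922) ((518.880859375, 177.5496826171875), (37.95417022705078, 44.33123779296875), 36.571346282958984) (292, 140, 54, 56)
0 47.2; 10 46.3; 20 43.9; 30 40.5; 40 39.3; 50 43.0; 60 45.4; 70 46.8; 80 47.9; 90 48.3; 100 48.2; 110 47.5; 120 45.7; 130 45.5; 140 47.9; 150 48.9; 160 48.5; 170 48.2;
```

View pics/w1c.png

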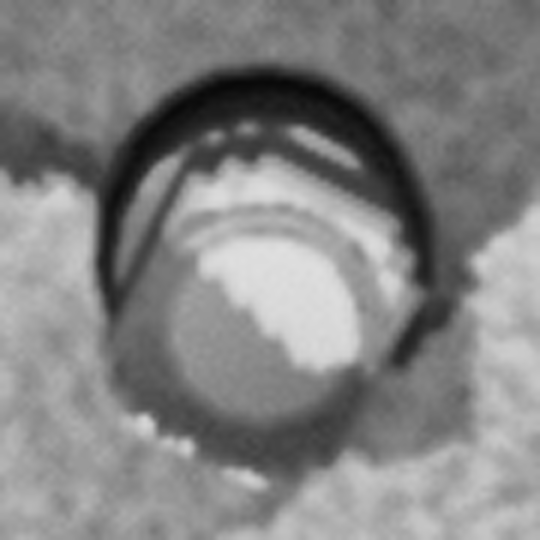

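Call:
arm_command(
  targets=[
    [6,-8.6,0,0,0,0],
    [0,0,30,0,0,6.7],
    [0,0,30,0,0,6.7],
    [0,0,30,0,0,6.7],
    [0,0,10,0,0,6.6],
    [0,0,0,0,0,0],
  ],
)

```text
clock: 2.05
position: [0.5111, 0.1937, 0.1435]
tool_rot: [-3.139, -0.001, 0.639]
force: [-1.0, 0.4, 1.5]
grip_width: 0.0851
```

```bash
python3 - <<'E'
from h import *
s,f=grab("wrist");print(s["clock"],s["position"],s["tool_rot"],s["qpos"])
P=cloud(f,s);z=P[...,2]
box=np.hypot(P[...,0]-.519,P[...,1]-.177)<.032
for lo,pl in((.0735,.077),(.067,.072)):
    m=(box&(z>lo)&(z<.085)).astype(np.uint8)
    cn=max(cv2.findContours(m,0,2)[0],key=cv2.contourArea)
    q=(ray(f,cn[:,0],pl,s)[:,:2]*1000).astype(np.float32)
    print(m.sum(),cv2.minEnclosingCircle(q),cv2.minAreaRect(q),cv2.boundingRect(cn))
E
```

```text
2.05 [0.51107033 0.19373436 0.14353929] [-3.13853470e+00 -7.24627357e-04  6.38635144e-01] [-0.57859854  0.54438526  0.15041634  1.90648389 -0.12572859  0.69950462
  0.28537281]
2410 ((518.2946166992188, 178.68360900878906), 17.8216495513916) ((518.21826171875, 178.5247344970703), (34.72226333618164, 35.1729621887207), 54.50629425048828) (277, 221, 60, 54)
3835 ((518.3892822265625, 178.1551513671875), 24.76482391357422) ((518.36962890625, 178.36795043945312), (37.88664245605469, 44.88101577758789), 36.36351013183594) (275, 210, 64, 68)
```

Call:
arm_command(
  targets=[
    [-3.4,16.7,0,0,0,0],
    [0,0,10,0,0,0],
    [0,0,0,0,0,0],
  ],
)

```text
clock: 2.4
position: [0.5181, 0.1822, 0.136]
tool_rot: [-3.138, -0.004, 0.658]
force: [-0.3, 0.3, 1.0]
grip_width: 0.0856
```

Call:
arm_command(
  targets=[
    [-2.3,3.2,10,0,0,1],
    [0,0,10,0,0,0],
    [0,0,10,0,0,0],
    [0,0,10,0,0,0],
    [0,0,0,0,0,0],
  ],
)

```text
clock: 2.9
position: [0.5178, 0.1801, 0.0934]
tool_rot: [-3.137, -0.006, 0.645]
force: [0.0, 0.5, -0.0]
grip_width: 0.0854
```

Call:
arm_command(
  targets=[
    [-0.7,1.7,10,0.15,-0.35,0.4],
    [0,0,10,0,0,0],
    [0,0,10,0,0,0],
    [0,0,6,0,0,0],
    [0,0,0,0,0,0],
  ],
)

```text
clock: 3.4
position: [0.5181, 0.1784, 0.0537]
tool_rot: [-3.134, 0.002, 0.637]
force: [-0.4, 0.1, 0.2]
grip_width: 0.0848
```

Call:
arm_command(
  targets=[
    [0,0,-4,-0.4,0,0],
    [0,0,0,0,0,0],
  ],
)

```text
clock: 3.6
position: [0.5182, 0.1783, 0.058]
tool_rot: [-3.141, 0.002, 0.637]
force: [-0.2, -0.2, -0.1]
grip_width: 0.0853
```

Call:
arm_command(
  targets=[
    [0,0,0,0,0,0],
    [0,0,0,0,0,0],
    [0,0,0,0,0,0],
    [0,0,0,0,0,0],
    [0,0,0,0,0,0],
    [0,0,0,0,0,0],
    [0,0,0,0,0,0],
    [0,0,0,0,0,0],
  ],
  grip=0,
  grip_force=70,
)

```text
clock: 4.4
position: [0.5186, 0.1786, 0.0595]
tool_rot: [3.141, 0.0, 0.637]
force: [-0.2, -0.4, 0.2]
grip_width: 0.0367
```

Call:
arm_command(
  targets=[
    [0,0,-10,0,0,0],
    [0,0,-20,0,0,0],
    [0,0,-30,0,0,0],
    [0,0,-30,0,0,0],
    [0,0,-30,0,0,0],
    [0,0,-10,0,0,0],
    [0,0,0,0,0,0],
    [0,0,0,0,0,0],
  ],
)

```text
clock: 5.2
position: [0.5174, 0.178, 0.1958]
tool_rot: [-3.141, 0.002, 0.637]
force: [0.3, 0.0, -3.6]
grip_width: 0.0367
```

```bash
python3 - <<'E'
from h import *
s=bot.observe();print({k:np.round(s[k],4) for k in("clock","position","tool_rot","force","moment","grip_width","qpos")})
E
```

```text
{'clock': np.float64(5.2), 'position': array([0.5174, 0.178 , 0.1958]), 'tool_rot': array([-3.1412e+00,  2.3000e-03,  6.3680e-01]), 'force': array([ 0.3184,  0.0429, -3.5886]), 'moment': array([ 0.0168, -0.0126, -0.0478]), 'grip_width': np.float64(0.0367), 'qpos': array([-0.5686,  0.471 ,  0.1751,  1.8648, -0.1085,  0.8172,  0.299 ])}
```

Call:
arm_command(
  targets=[
    [-26,30,0,0,0,-6.7],
    [-29.6,27,0,0,0,-6.7],
    [-32.5,23.5,0,0,0,-6.7],
    [-35,19.5,0,0,0,-6.7],
    [-37,15.3,0,0,0,0],
    [-37,15.3,0,0,0,0],
    [-37,15.3,0,0,0,0],
    [-20,8,0,0,0,0],
  ],
)

```text
clock: 6.0
position: [0.4925, -0.1296, 0.185]
tool_rot: [-3.126, 0.008, 1.133]
force: [0.2, 0.0, -2.1]
grip_width: 0.0371
```

Call:
arm_command(
  targets=[
    [0,0,0,0,0,0],
    [0,0,0,0,0,0],
  ],
)

```text
clock: 6.2
position: [0.4906, -0.1329, 0.1825]
tool_rot: [-3.122, 0.01, 1.127]
force: [-0.8, 1.0, -2.5]
grip_width: 0.0369
```

```bash
python3 - <<'E'
from h import *
s,f=grab("wrist");print({k:np.round(s[k],4) for k in("clock","position","tool_rot","force","grip_width","qpos")})
save(f,"w2.png",scale=1.25)
P=cloud(f,s); np.savez("w2.npz",P=P,c=f["color"])
z=P[...,2]; m=(np.abs(z-.06)<.004)&(np.hypot(P[...,0]-.561,P[...,1]+.22)<.08)
print(m.sum(),np.nanmedian(z[m]))
E
```

```text
{'clock': np.float64(6.2), 'position': array([ 0.4906, -0.1329,  0.1825]), 'tool_rot': array([-3.1224,  0.0103,  1.1274]), 'force': array([-0.8413,  1.0249, -2.5112]), 'grip_width': np.float64(0.0369), 'qpos': array([ 0.0711,  0.4386,  0.0975,  1.9569, -0.0529,  0.7699,  1.3256])}
2093 0.05949045123563659
```

View pics/w2.png

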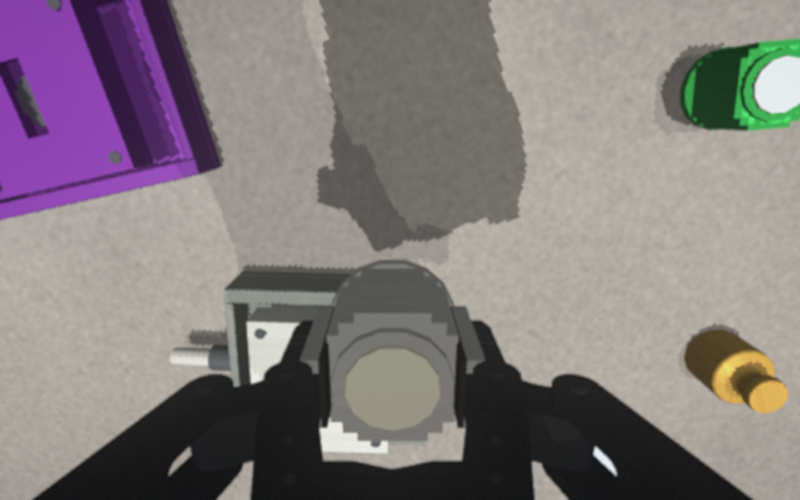

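The stage lies "below" the chuck in this view, at (300,350), hidden by the gripper. The camera sits on the tool's -y side, so I'll go beyond the slot for a clear look.

Call:
arm_command(
  targets=[
    [-10,38,0,-1.1,0.6,1.2],
    [-10,38,0,0,0,0],
    [-10,38,0,0,0,0],
    [-10,38,0,0,0,0],
    [-10,36,0,0,0,0],
    [0,0,0,0,0,0],
    [0,0,0,0,0,0],
  ],
)

```text
clock: 6.95
position: [0.6436, -0.2534, 0.1757]
tool_rot: [-3.134, -0.003, 1.12]
force: [0.4, 0.9, -2.8]
grip_width: 0.0371
```

```bash
cat > slot.py <<'E'
from h import *
import sys
s,f=grab("wrist");print({k:np.round(s[k],4) for k in("clock","position","tool_rot","force","grip_width","qpos")})
save(f,sys.argv[1],scale=1.25)
P=cloud(f,s); z=P[...,2]
C=np.array([.561,-.22])
m=((np.abs(z-.06)<.006)&(np.hypot(P[...,0]-C[0],P[...,1]-C[1])<.08)).astype(np.uint8)
print(m.sum(),np.nanmedian(z[m>0]))
cn=max(cv2.findContours(m,0,2)[0],key=cv2.contourArea)
q=(ray(f,cn[:,0],.06,s)[:,:2]*1000).astype(np.float32);print("slide",cv2.minAreaRect(q),cv2.boundingRect(cn))
u,v,w,h=cv2.boundingRect(cn)
g=f["color"].astype(int).sum(-1)
hull=cv2.drawContours(np.zeros_like(m),[cv2.convexHull(cn)],-1,1,-1)
hole=((hull>0)&(np.hypot(P[...,0]-C[0],P[...,1]-C[1])<.045)&(g<np.median(g[m>0])*.7)).astype(np.uint8)
for k in cv2.findContours(hole,0,2)[0]:
    if cv2.contourArea(k)>60:
        q=(ray(f,k[:,0],.06,s)[:,:2]*1000).astype(np.float32);print("dark",cv2.boundingRect(k),cv2.minAreaRect(q))
E
python3 slot.py w3.png
```

```text
{'clock': np.float64(6.95), 'position': array([ 0.6436, -0.2534,  0.1757]), 'tool_rot': array([-3.1343e+00, -2.7000e-03,  1.1200e+00]), 'force': array([ 0.3914,  0.9116, -2.8224]), 'grip_width': np.float64(0.0371), 'qpos': array([ 0.2284,  0.7097,  0.104 ,  1.4669, -0.0862,  0.9762,  1.4762])}
17846 0.059484499564972856
slide ((565.1808471679688, -221.26815795898438), (89.80072784423828, 84.56381225585938), 63.08032989501953) (231, 0, 147, 139)
dark (293, 29, 21, 66) ((560.055908203125, -218.92776489257812), (13.048166275024414, 39.28811264038086), 63.21379470825195)
```

View pics/w3.png

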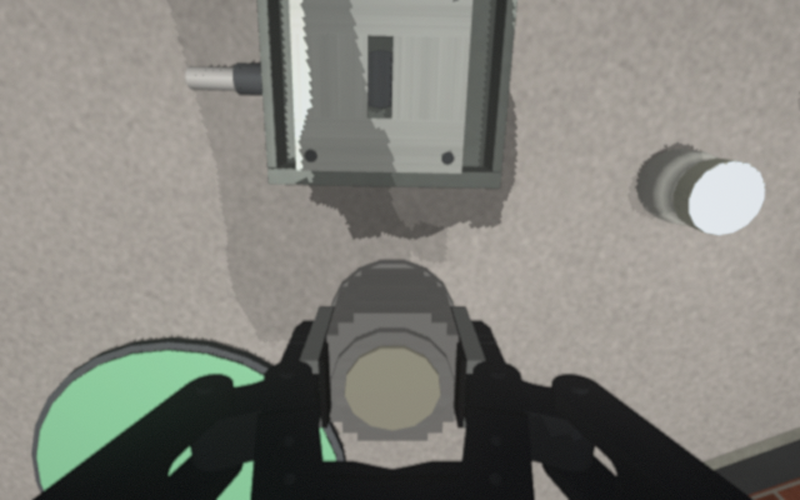

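The slot is at (380,78), measured as 13.0 x 39.3 mm, centred at (0.5601, -0.2189), with a yaw of -26.8°. I'll measure the held disc with the same camera so its bias cancels.

```bash
python3 - <<'E'
from h import *
s,f=grab("wrist")
c=f["color"].astype(int)
sat=(np.abs(c-np.array([150,145,115])).sum(-1)); 
hsv=cv2.cvtColor(f["color"],cv2.COLOR_RGB2HSV)
m=np.zeros((400,640),np.uint8); b=(slice(260,345),slice(260,370)); print(hsv[310,315])
ref=hsv[310,315].astype(int); d=np.abs(hsv.astype(int)-ref)
m[b]=((d[...,0]<8)&(d[...,1]<30)&(d[...,2]<25))[b]
m=cv2.morphologyEx(m,cv2.MORPH_OPEN,np.ones((3,3)))
k=max(cv2.findContours(m,0,2)[0],key=cv2.contourArea); zz=s["position"][2]+.0175
q=(ray(f,k[:,0],zz,s)[:,:2]*1000).astype(np.float32)
e=cv2.fitEllipse(q);print(cv2.boundingRect(k),e)
y=s["tool_rot"][2]; R=np.array([[np.cos(y),np.sin(y)],[np.sin(y),-np.cos(y)]])
print("disc-TCP in tool mm",R@(np.array(e[0])-s["position"][:2]*1000))
print(s["position"],s["tool_rot"], "tilt corrected ray in tool frame:")
fl=200/np.tan(np.radians(f["fov_y"]/2));H=np.array(f["hand_eye"]);ee=cv2.fitEllipse(k)[0]
dd=H[:3,:3]@np.array([(ee[0]-f["cx"])/fl,(ee[1]-f["cy"])/fl,1]);t=(-.0175-H[2,3])/dd[2];print((H[:3,3]+dd*t)*1000)
E
```

```text
[ 27  32 142]
(275, 279, 78, 66) ((645.0982055664062, -252.9957733154297), (26.990951538085938, 27.259130477905273), 151.91848754882812)
disc-TCP in tool mm [0.95967871 1.29230114]
[ 0.64351693 -0.25329676  0.17580157] [-3.13443184e+00 -2.55413099e-03  1.12013275e+00] tilt corrected ray in tool frame:
[  1.00082072   0.74504099 -17.5       ]
```

Call:
arm_command(
  targets=[
    [-2,-30,5,-0.4,-0.15,1.0],
    [-2,-30,5,0,0,0],
    [-2,-30,5,0,0,0],
    [0,0,5,0,0,0],
    [0,0,5,0,0,0],
    [0,0,0,0,0,0],
    [0,0,0,0,0,0],
  ],
)

```text
clock: 7.75
position: [0.5557, -0.211, 0.1517]
tool_rot: [3.141, -0.002, 1.109]
force: [0.2, -0.4, -3.0]
grip_width: 0.0366
```

```bash
cat > st.py <<'E'
from h import *
import sys
T=np.array([float(a) for a in sys.argv[1:3]])  # target TCP mm
s=bot.observe(); p=s["position"]*1000; r=s["tool_rot"]; y=r[2]
R=np.array([[np.cos(y),np.sin(y)],[np.sin(y),-np.cos(y)]])
print("t",round(s["clock"],2),"z",p[2].round(2),"p",p[:2].round(2),"err tool",(R@(T-p[:2])).round(2),"yaw",np.degrees(y).round(2),"F",s["force"].round(1),"F tool xy",(R@s["force"][:2]).round(1),"M",s["moment"].round(2))
print("roll,pitch deg off",np.degrees((r[0]+np.pi+1)%(2*np.pi)-1).round(2),np.degrees(r[1]).round(2),"q7",s["qpos"][6].round(2))
E
python3 st.py 559 -219.5
```

```text
t 7.75 z 151.69 p [ 555.73 -210.99] err tool [-6.16  6.72] yaw 63.52 F [ 0.2 -0.4 -3. ] F tool xy [-0.3  0.4] M [0.03 0.04 0.01]
roll,pitch deg off -0.04 -0.1 q7 1.44
```

Call:
arm_command(
  targets=[
    [-6.2,6.7,10,0,-0.1,0.3],
    [0,0,10,0,0,0],
    [0,0,6,0,0,0],
    [0,0,0,0,0,0],
    [0,0,0,0,0,0],
  ],
)

```text
clock: 8.25
position: [0.5599, -0.2209, 0.1224]
tool_rot: [3.141, 0.001, 1.102]
force: [0.6, -0.4, -2.4]
grip_width: 0.037
```

```bash
python3 st.py 559 -219.5
```

```text
t 8.25 z 122.42 p [ 559.92 -220.87] err tool [ 0.81 -1.44] yaw 63.16 F [ 0.6 -0.4 -2.4] F tool xy [-0.1  0.8] M [0.04 0.02 0.04]
roll,pitch deg off -0.02 0.03 q7 1.45
```

Call:
arm_command(
  targets=[
    [0.8,-1.4,5,0,0,0],
    [0,0,3,0,0,0],
    [0,0,0,0,0,0],
    [0,0,0,0,0,0],
  ],
)

```text
clock: 8.65
position: [0.5591, -0.2192, 0.1141]
tool_rot: [3.141, 0.0, 1.103]
force: [0.4, -0.1, -2.6]
grip_width: 0.0374
```

```bash
python3 st.py 559 -219.5
```

```text
t 8.65 z 114.1 p [ 559.11 -219.22] err tool [-0.3   0.02] yaw 63.18 F [ 0.4 -0.1 -2.6] F tool xy [0.1 0.3] M [0.04 0.01 0.01]
roll,pitch deg off -0.04 0.02 q7 1.45
```

Call:
arm_command(
  targets=[
    [-0.3,0,1,0,0,0],
    [0,0,1,0,0,0],
    [0,0,1,0,0,0],
    [0,0,1,0,0,0],
    [0,0,1,0,0,0],
    [0,0,0,0,0,0],
  ],
)

```text
clock: 9.25
position: [0.5592, -0.2196, 0.1091]
tool_rot: [3.14, 0.0, 1.103]
force: [-0.2, 0.2, -3.5]
grip_width: 0.0367
```

```bash
python3 st.py 559 -219.5
```

```text
t 9.25 z 109.15 p [ 559.24 -219.58] err tool [-0.04 -0.25] yaw 63.18 F [-0.2  0.2 -3.5] F tool xy [ 0.1 -0.2] M [0.03 0.03 0.03]
roll,pitch deg off -0.09 0.01 q7 1.45
```

Call:
arm_command(
  targets=[
    [0,0,1,0,0,0],
    [0,0,1,0,0,0],
    [0,0,1,0,0,0],
    [0,0,0,0,0,0],
  ],
)

```text
clock: 9.65
position: [0.5593, -0.2196, 0.1059]
tool_rot: [3.14, 0.0, 1.103]
force: [0.4, -0.7, -2.3]
grip_width: 0.0369
```

```bash
python3 st.py 559 -219.5
```

```text
t 9.65 z 105.87 p [ 559.26 -219.62] err tool [-0.01 -0.29] yaw 63.18 F [ 0.4 -0.7 -2.3] F tool xy [-0.4  0.7] M [-0.01  0.06 -0.01]
roll,pitch deg off -0.09 0.01 q7 1.45
```

In the slot, 4.6 mm deep with no contact. I'm going on down to the pusher.

Call:
arm_command(
  targets=[
    [0,0,1,0,0,0],
    [0,0,1,0,0,0],
    [0,0,1,0,0,0],
    [0,0,1,0,0,0],
    [0,0,1,0,0,0],
    [0,0,1,0,0,0],
    [0,0,1,0,0,0],
    [0,0,0,0,0,0],
  ],
)

```text
clock: 10.45
position: [0.5594, -0.2197, 0.0985]
tool_rot: [3.14, 0.0, 1.103]
force: [-0.8, 0.7, -0.5]
grip_width: 0.0369
```

```bash
python3 st.py 559 -219.5
```

```text
t 10.45 z 98.5 p [ 559.35 -219.68] err tool [ 0.  -0.4] yaw 63.17 F [-0.8  0.7 -0.5] F tool xy [ 0.3 -1.1] M [0.08 0.17 0.02]
roll,pitch deg off -0.1 0.01 q7 1.46
```

Call:
arm_command(
  targets=[
    [0,0,1.2,0,0,0],
    [0,0,1,0,0,0],
    [0,0,1,0,0,0],
    [0,0,1,0,0,0],
    [0,0,1,0,0,0],
    [0,0,0,0,0,0],
  ],
)

```text
clock: 11.05
position: [0.5594, -0.2197, 0.0958]
tool_rot: [3.139, -0.0, 1.102]
force: [-3.1, 1.3, 7.3]
grip_width: 0.0371
```

```bash
python3 st.py 559 -219.5
```

```text
t 11.05 z 95.79 p [ 559.44 -219.74] err tool [ 0.01 -0.5 ] yaw 63.15 F [-3.1  1.3  7.3] F tool xy [-0.3 -3.3] M [0.34 0.78 0.02]
roll,pitch deg off -0.15 -0.03 q7 1.46
```

Call:
arm_command(
  targets=[
    [0,-0.6,2,0,0,0],
    [0,0,1.5,0,0,0],
    [0,0,1.5,0,0,0],
    [0,0,1.5,0,0,0],
    [0,0,0.5,0,0,0],
  ],
)

```text
clock: 11.55
position: [0.5593, -0.2197, 0.0916]
tool_rot: [3.137, -0.001, 1.102]
force: [-4.5, 1.6, 10.3]
grip_width: 0.0366
```

```bash
python3 st.py 559 -219.5
```

```text
t 11.55 z 91.62 p [ 559.35 -219.73] err tool [ 0.05 -0.41] yaw 63.14 F [-4.5  1.6 10.3] F tool xy [-0.6 -4.8] M [0.46 1.   0.01]
roll,pitch deg off -0.25 -0.06 q7 1.46
```

Call:
arm_command(
  targets=[
    [0,-0.3,0.5,0,0,5],
    [0,0,0.5,0,0,5],
    [0,0,0.5,0,0,5],
  ],
)

```text
clock: 11.85
position: [0.5603, -0.2203, 0.0923]
tool_rot: [3.134, -0.004, 0.833]
force: [-2.5, 0.7, 9.0]
grip_width: 0.037
```

```bash
python3 st.py 559 -219.5
```

```text
t 11.85 z 92.33 p [ 560.34 -220.34] err tool [-0.28 -1.56] yaw 47.7 F [-2.5  0.7  9. ] F tool xy [-1.2 -2.3] M [0.12 0.6  0.07]
roll,pitch deg off -0.41 -0.24 q7 1.25
```

Call:
arm_command(
  targets=[
    [-0.2,-0.8,1.0,0.2,-0.1,6],
    [0,-0.4,0.7,0.2,-0.1,6],
    [0,-0.2,0.7,0.1,-0.1,6],
    [0,-0.2,0.7,0.1,-0.1,6],
  ],
)

```text
clock: 12.25
position: [0.5616, -0.2207, 0.0925]
tool_rot: [3.141, -0.003, 0.396]
force: [-2.1, 0.3, 9.8]
grip_width: 0.0368
```

```bash
python3 st.py 559 -219.5
```

```text
t 12.25 z 92.55 p [ 561.6  -220.71] err tool [-1.93 -2.12] yaw 22.7 F [-2.1  0.3  9.8] F tool xy [-1.8 -1. ] M [-0.02  0.41  0.01]
roll,pitch deg off -0.02 -0.15 q7 0.92
```

Call:
arm_command(
  targets=[
    [-0.8,-1.0,0.9,0,-0.1,6],
    [-0.6,-0.8,0.8,0,0,6],
    [-0.6,-0.6,0.7,0,0,6],
    [-0.5,-0.4,0.7,0,0,6],
  ],
)

```text
clock: 12.65
position: [0.5615, -0.2204, 0.0929]
tool_rot: [3.139, -0.009, -0.041]
force: [-1.3, 0.0, 8.9]
grip_width: 0.0367
```

```bash
python3 st.py 559.5 -217.8
```

```text
t 12.65 z 92.86 p [ 561.51 -220.38] err tool [-2.11 -2.5 ] yaw -2.33 F [-1.3  0.   8.9] F tool xy [-1.3  0. ] M [-0.01  0.34  0.1 ]
roll,pitch deg off -0.15 -0.51 q7 0.59
```

Call:
arm_command(
  targets=[
    [-1.0,-1.0,0.9,0.1,-0.3,6],
    [-0.8,-0.8,0.8,0,-0.2,6],
    [-0.6,-0.6,0.7,0,0,6],
    [-0.3,-0.3,0.6,0,0,5],
    [0,0,0.5,0,0,0],
  ],
)

```text
clock: 13.15
position: [0.5622, -0.2195, 0.0932]
tool_rot: [-3.141, -0.009, -0.464]
force: [-5.6, 1.8, 9.8]
grip_width: 0.0366
```

```bash
python3 st.py 559.5 -217.8
```

```text
t 13.15 z 93.24 p [ 562.24 -219.45] err tool [-3.19 -0.25] yaw -26.56 F [-5.6  1.8  9.8] F tool xy [-5.8  0.9] M [0.58 1.26 0.01]
roll,pitch deg off 0.02 -0.52 q7 0.27
```

Call:
arm_command(
  targets=[
    [-1.5,0,0.7,0,-0.3,0.1],
    [-1.5,0,0.7,0,-0.3,0],
    [-1.2,0,0.7,0,0,0],
  ],
)

```text
clock: 13.45
position: [0.5622, -0.2194, 0.094]
tool_rot: [-3.141, -0.008, -0.466]
force: [-0.8, -1.0, 9.4]
grip_width: 0.0368
```

```bash
python3 st.py 559.5 -217.8
```

```text
t 13.45 z 93.97 p [ 562.18 -219.43] err tool [-3.13 -0.25] yaw -26.68 F [-0.8 -1.   9.4] F tool xy [-0.2  1.3] M [-0.05  0.13  0.01]
roll,pitch deg off 0.03 -0.45 q7 0.27
```

Call:
arm_command(
  targets=[
    [-3,0,1.5,0,-0.5,0],
    [-2,0,1,0,-0.3,0],
  ],
)

```text
clock: 13.65
position: [0.5614, -0.219, 0.0939]
tool_rot: [-3.141, -0.003, -0.466]
force: [5.4, -2.0, 9.2]
grip_width: 0.0374
```

```bash
python3 st.py 559.5 -217.8
```

```text
t 13.65 z 93.94 p [ 561.4  -219.02] err tool [-2.24 -0.24] yaw -26.68 F [ 5.4 -2.   9.2] F tool xy [ 5.8 -0.6] M [-0.67 -1.12  0.04]
roll,pitch deg off 0.06 -0.19 q7 0.27
```

Call:
arm_command(
  targets=[
    [-2.5,0,1.5,0,-0.2,0],
    [-2,0,1,0,0,0],
  ],
)

```text
clock: 13.85
position: [0.5611, -0.2189, 0.0939]
tool_rot: [-3.14, -0.009, -0.466]
force: [2.8, -1.6, 9.5]
grip_width: 0.037
```

```bash
python3 st.py 559.5 -217.8
```

```text
t 13.85 z 93.92 p [ 561.11 -218.93] err tool [-1.95 -0.29] yaw -26.68 F [ 2.8 -1.6  9.5] F tool xy [3.2 0.1] M [-0.45 -0.72 -0.05]
roll,pitch deg off 0.08 -0.53 q7 0.27
```

Call:
arm_command(
  targets=[
    [-4,0,1.8,0,-0.4,0],
    [-3,0,1.2,0,-0.3,0],
    [-2,0,1,0,-0.2,0],
  ],
)

```text
clock: 14.15
position: [0.5591, -0.2179, 0.0938]
tool_rot: [-3.14, -0.009, -0.466]
force: [4.0, -2.5, 8.9]
grip_width: 0.0369
```

```bash
python3 st.py 559.5 -217.8
```

```text
t 14.15 z 93.81 p [ 559.09 -217.87] err tool [ 0.33 -0.25] yaw -26.68 F [ 4.  -2.5  8.9] F tool xy [4.7 0.4] M [-0.63 -0.91 -0.02]
roll,pitch deg off 0.12 -0.51 q7 0.27
```

Call:
arm_command(
  targets=[
    [1.5,0,0.6,0,-0.5,0],
    [0.5,0,0.3,0,-0.2,0],
    [0,0,0,0,0,0],
    [0,0,-0.5,0,0,0],
  ],
)

```text
clock: 14.55
position: [0.5607, -0.2187, 0.0953]
tool_rot: [-3.138, 0.004, -0.465]
force: [-2.4, 1.1, 7.8]
grip_width: 0.0371
```

```bash
python3 st.py 559.7 -218.2
```

```text
t 14.55 z 95.31 p [ 560.74 -218.72] err tool [-1.16  0.  ] yaw -26.66 F [-2.4  1.1  7.8] F tool xy [-2.7  0.1] M [0.3  0.8  0.02]
roll,pitch deg off 0.19 0.22 q7 0.27
```

Call:
arm_command(
  targets=[
    [-0.8,0,-0.5,-0.1,0.2,0],
    [-0.5,0,-0.5,-0.1,0,0],
    [-0.3,0,-0.5,0,0,0],
    [0,0,-0.5,0,0,0],
  ],
)

```text
clock: 14.95
position: [0.5604, -0.2184, 0.0976]
tool_rot: [3.141, -0.003, -0.465]
force: [4.6, -3.1, -16.9]
grip_width: 0.0369
```

```bash
python3 st.py 559.7 -218.2
```

```text
t 14.95 z 97.63 p [ 560.36 -218.4 ] err tool [-0.68  0.12] yaw -26.64 F [  4.6  -3.1 -16.9] F tool xy [5.5 0.7] M [-0.69 -0.98 -0.05]
roll,pitch deg off -0.01 -0.15 q7 0.26
```

In the lock: the foot is about 12.9 mm below the top, against the groove's stop. I'll relax the pull before opening.

Call:
arm_command(
  targets=[
    [0,0,0.3,0,0,0],
    [0,0,0,0,0,0],
    [0,0,0,0,0,0],
  ],
)

```text
clock: 15.25
position: [0.5604, -0.2184, 0.0976]
tool_rot: [-3.142, -0.003, -0.465]
force: [1.4, -1.1, -4.8]
grip_width: 0.0368
```

```bash
python3 st.py 559.7 -218.2
```

```text
t 15.25 z 97.57 p [ 560.45 -218.43] err tool [-0.77  0.13] yaw -26.64 F [ 1.4 -1.1 -4.8] F tool xy [1.7 0.4] M [-0.19 -0.17  0.04]
roll,pitch deg off 0.0 -0.15 q7 0.26
```

Call:
arm_command(
  targets=[
    [0,0,0,0,0,0],
    [0,0,0,0,0,0],
    [0,0,0,0,0,0],
    [0,0,0,0,0,0],
    [0,0,0,0,0,0],
    [0,0,0,0,0,0],
  ],
  grip=100,
)

```text
clock: 15.85
position: [0.5607, -0.2183, 0.0979]
tool_rot: [-3.141, -0.003, -0.465]
force: [-0.5, 0.4, -0.4]
grip_width: 0.0855
```

Call:
arm_command(
  targets=[
    [0,0,-10,0,0,0],
    [0,0,-20,0,0,0],
    [0,0,-30,0,0,0],
    [0,0,-30,0,0,0],
    [0,0,-30,0,0,0],
    [0,0,0,0,0,0],
    [0,0,0,0,0,0],
  ],
)

```text
clock: 16.55
position: [0.5597, -0.2187, 0.2261]
tool_rot: [-3.141, -0.003, -0.466]
force: [0.4, -0.1, 0.2]
grip_width: 0.0855
```

```bash
python3 - <<'E'
from h import *
s,f=grab("wrist");print(s["clock"],s["position"],s["force"],s["grip_width"])
save(f,"w4.png",scale=1.25)
P=cloud(f,s);z=P[...,2]
near=np.hypot(P[...,0]-.560,P[...,1]+.219)<.03
m=(near&(z>.105)&(z<.125)).astype(np.uint8)
d=near&(z>.1125)&(z<.125)
print("disc z",np.nanmedian(z[d]),"expect",.047+.068)
cn=max(cv2.findContours(m,0,2)[0],key=cv2.contourArea)
q=(ray(f,cn[:,0],.110,s)[:,:2]*1000).astype(np.float32);print(cv2.minAreaRect(q))
A=P[d];A=A[np.isfinite(A).all(1)];n=np.linalg.svd(A-A.mean(0),full_matrices=False)[2][2];print("tilt",np.arccos(abs(n[2])))
E
```

```text
16.55 [ 0.55972503 -0.21866771  0.2260651 ] [ 0.41608519 -0.12067071  0.19234854] 0.0855198319048264
disc z 0.11426755055520443 expect 0.115
((560.399658203125, -218.6149444580078), (44.398372650146484, 37.9328498840332), 63.279212951660156)
tilt 0.0018087571250053856
```

View pics/w4.png

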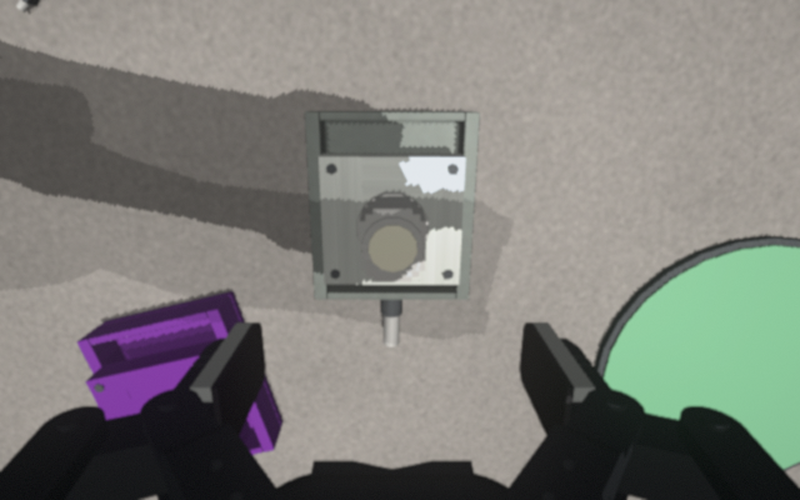

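The chuck stands upright in the slide at (392,240). Its long axis is at 63.3°, across the slot, with the disc at about 0.114 m and a tilt of 0.002 rad. I'm handing it in.

```bash
python3 -c "
from workcell import bot
print(bot.job_done())"
```

```text
the job is handed in; nothing more can be done
None
```

The chuck is mounted and locked in the stage, and I handed the job in at about 16.6 s. I lifted it from its ring and lowered the foot through the slot without touching the edges. I then pressed it against the spring, turned it about 90° clockwise, let it rise into the groove and let go.

Readings at the end:

| Check | Measured | Required |
|---|---|---|
| Foot underside below the top face, arm reading before letting go | about 12.9 mm | 11 to 14.5 mm |
| Foot underside below the top face, camera after letting go | about 13.7 mm | 11 to 14.5 mm |
| Angle across the slot | within about 0.5° (0.01 rad) | 0.15 rad |
| Tilt | 0.002 rad | 0.08 rad |
| Gripper | open, about 130 mm clear of the chuck, no wrist force | touching nothing |

- **Forces:** the highest wrist reading I saw was about 18 N, when I pulled the foot against the lock's stop. That is well under 50 N, but I only read it at the end of each move.
- **Disagreement:** the two depth readings differ by about 0.8 mm, within the roughly 2 mm camera calibration.
- **Correction:** the chuck drifted about 3 mm along the slot while turning, so I pushed it back before letting it rise.
- **Not checked:** I never went near the micrometer, weight or jar, but I did not re-measure their positions at the end.

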